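Lock the tilted cell tray's pivot shaft with its hitch pin

TASK

Lock the pivot shaft of the tilted cell tray: take the hitch pin (the one with the wire loop) out of the pin block and push it fully home through the sloping cross hole in the squared end of the shaft, its open loop towards the shaft's free end. Then swing the loop over the shaft end until it snaps shut around the shaft, and leave the pin locked there. Leave the plain pin in the block and do not knock over or shift the other things on the bench.

Things in the scene. Friction and masses are not known exactly. Their poses are not given: they have to be found in the camera images.
- tray_stand: Fixed stand with a black tray of battery cells sloped 30 deg towards the robot. Origin on the bench below the cross hole where it meets the shaft's centre line (120 mm up); x level along the shaft to its free end, z up. Base plate 10 mm thick, x -385 to -35 mm, y +-75; bracket at x -63 to -77, 145 high; tray and cells at x -93 to -311, up to 245 high.
- shaft_end: Squared steel end of the shaft, fixed to tray_stand; round through hole 12 mm, chamfered. Origin at the centre of the hole's upper mouth, on the block's upper face; z out of the hole, 30 deg from vertical, leaning towards the robot; x along the shaft to its free end. Block x -22 to 18, y +-13, z -24 to 0 mm; behind it a 24 mm round shaft to the bracket at x -63. The pin goes in along -z.
- pin_block: Fixed grey plastic block 170 x 60 x 60 mm with two vertical round holes (12 mm) in its top at x = -50 and +50 mm; origin at the centre of its underside. The two pins stand in the holes, either way round.
- hitch_pin: Loose pin, about 0.13 kg, upright in the pin block. Origin: centre of the collar's underside (seat); z from tip to handle, x to the open loop's side. Shank 10 mm, z -48 to 0, last 8 mm tapered to 4; collar 22 mm, z 0 to 6; lug 44 mm long in y, x -5 to 13, z 7 to 15; black handle to grip: 20 (x) by 16 (y) mm, z 15 to 46. Grip across y, fingertips above z = 20 mm to clear the loop's legs.
- loop_bar (a point): Middle of the loop's cross bar. The loop is a U of 5 mm steel wire hinged on the hitch pin's lug at pin-frame x = 8, z = 12 mm, axis along y; legs at y = +-22 mm (39 mm clear between), bar 50 mm from the hinge. Open: bar at about x = 53, z = 33 mm in the pin's frame. Shut: x = 8, z = -38 mm, by the shank near its tip, the shaft end inside the U.
- loop (a joint): Swing of the loop on the hitch pin, rad: 0 fully open (start), 2.0 shut (along the shank). Over-centre spring: below about 0.95 it springs open, past about 1.0 it snaps shut. Pushing the bar takes about 1 N. At value q, with a = 2 - q, the bar is in the pin's frame at x = 8 + 50 sin a, z = 12 - 50 cos a mm. Shut fingers beyond the shaft's free end can push it down along the pin's -z.
- plain_pin: Loose pin like the hitch pin (same shank, collar and black handle) but with no lug and no loop; stands in the other hole of the pin block and stays there. Origin at the collar's underside, z up.
- tub: White plastic tub, 68 mm across, 55 mm high, origin under its centre.
- cell_a: Loose battery cell standing upright, 21 mm diameter, 70 mm high, origin under its centre.
- cell_b: Loose battery cell, as cell_a, darker.
- jar: White jar with lid, 60 mm across, 75 mm high, origin under its centre.
- collar: Loose steel shaft collar lying flat, 44 mm outside diameter, 14 mm high, origin under its centre.
- driver: Screwdriver lying on the bench between robot and stand, origin under its middle.

How it is judged:
By the outcome, as a careful person would: the job done as asked, in the order asked, and still so for the second after the job is handed in, with the robot touching nothing.
It also fails if it takes over 48 s, if anything falls off the work surface, if the arm or the gripper's body presses on something with over 40 N, if the wrist force passes 120 N, or if a joint passes its speed limit or range.

ROBOT

A 6-joint arm with a two-finger parallel gripper is mounted at the origin on the work surface. World frame = base frame: x ahead of the robot, y to its left, z up, the work surface at z = 0. Lengths are in m, angles in rad, forces in N, time in s.
With the tool pointing down it reaches from about 0.35 to 0.775 m from the base axis. Payload 7.3 kg.
Tool frame: the origin (TCP) lies at the centre of the arm's flange, where the gripper is bolted on; the fingertips stand 178 mm ahead of it and the grasp point (between the pads) lies 159 mm ahead of it; z points along the fingers, y is the line along which they close (so a half turn about z gives the same grasp; the last joint's range is limited). The gripper opens to 92 mm and grips with 3 to 60 N. Pads are 19 mm wide; open, the fingers measure 130 mm over their backs; the gripper's body (75 mm by 190 mm) begins 47 mm behind the grasp point.
Start: joints at [0.96, 0.342, 1.524, -0, 1.275, -0.146], TCP at [0.235, 0.469, 0.405] pointing down, gripper open.
Joint ranges: [-2.53, 2.53], [-0.77, 2.02], [0.04, 2.7], [-1, 4.14], [0.28, 2.66], [-3.11, 3.11]. Speed limits (rad/s): [2.57, 2.57, 3.14, 3.14, 3.14, 3.14].

INTERFACE

Orientations are given as [roll, pitch, yaw] about the fixed x, y, z axes, in that order (R = Rz(yaw) Ry(pitch) Rx(roll)).
In Python, from cell import robot gives the robot as it stands.
- The arm moves only by the shell command python3 drive.py 'ROWS' [OPENING] [FORCE]. ROWS is a JSON list that holds a single list of rows (three levels of brackets), with 1 to 8 rows, each of 6 numbers: dx, dy, dz in fractions of the full range, 1 being 0.3 m, then a rotation vector rx, ry, rz in a scale on which 1.0 is 45 degrees; each row shifts and turns the commanded pose from where the row before left it, along the tool's axes as they then stand; what a row does not reach is not made up. A row lasts 1/12 s, in which the tool goes at most 0.0417 m and 0.125 rad, less where a joint would pass 70% of its speed; a pose out of reach is approached as far as the arm can. OPENING is the finger opening in m, set as the command begins (- or left out keeps the last). The fingers move at their own pace and stop on an object; FORCE is the grip in N (left out, the last holds). Time passes only in rows, so rows that do not move let the fingers close. It prints the time, the measured TCP pose, the force, the opening and the grip force at its end. Shift and turn numbers lie between -1 and 1, and a call with a number outside is refused. Input that does not fit is refused with a message, and nothing moves.
- robot.observe(): the state, without advancing time (a new reading comes with each control period).
- robot.read_camera(name): name is "scene" or "top"; returns a dict with "image" (480x640x3 uint8, red, green, blue), "fx", "fy", "cx", "cy" (pixels), "k1" (the pictures are not rectified: a ray, as slopes to the right and down, at radius r is drawn at 1 + k1 r^2 times it, then the intrinsics apply), "pose" (4x4, takes a point from camera to world coordinates). Camera axes: x right, y down, z forward; pixel columns grow to the right and rows downward; lengths in m; the calibration is good to about 2 mm. A picture is of the moment at which its call begins. There is no depth.
- robot.hand_in(): hands the job in; it is judged then, once.
The state is a dict: "time": time; "qpos": joint angles; "qvel": joint speeds; "joint_efforts": joint torques, N m; "tool_pos": TCP position; "tool_rot": TCP orientation; "contact_force": force on the tool from outside, world axes, zero at the start; "torque": the same for the moment, N m; "opening": finger opening in m; "grip_force": force on a finger pad.
Only numpy, scipy, OpenCV 4.12 (cv2) and the standard library are available. Lean on these libraries where they do the work, as an engineer would, in place of code of your own. Each camera call takes 0.05 s, during which the arm holds its last target. There are 200 camera calls.

## Working session

There is one attempt and no reset: what is moved stays moved. The work goes in short steps, Python scripts to look and compute and a shell command to move; the robot and the scene stay as the last step left them, time stands still between calls to the robot, and variables do not carry over. Pictures are saved under pics/ and viewed, at most 10 in all, crops included, and the job is handed in when it is done.

```bash
ls; mkdir -p pics
python3 - <<'E'
from cell import robot
import cv2,numpy as np
print(robot.observe())
for n in("scene","top"):
    d=robot.read_camera(n); cv2.imwrite(f"pics/{n}0.png",d["image"][:,:,::-1])
    np.savez(f"{n}0.npz",**d); print({k:v for k,v in d.items() if k!="image"})
E
```

```text
cell.py
drive.py
pics
{'time': 0.0, 'qpos': array([ 9.60018604e-01,  3.42707029e-01,  1.52503212e+00, -6.95064216e-06,
        1.27537811e+00, -1.46015008e-01]), 'qvel': array([ 0.00127749,  0.00194968, -0.00172871, -0.00063312, -0.00207927,
       -0.00074798]), 'joint_efforts': array([ 5.19880396e-04, -4.31249607e+01, -2.44216543e+01,  7.18782982e-02,
        5.59766893e-02, -1.18896996e-04]), 'tool_pos': array([0.23521752, 0.46920238, 0.40404763]), 'tool_rot': array([-3.14008331e+00, -2.15249210e-04,  2.67683181e+00]), 'contact_force': array([-0.64824194,  0.27001908, -0.41142138]), 'torque': array([ 0.02060381, -0.01241721,  0.00088565]), 'grip_force': 0.0, 'opening': 0.09210351823823075}
{'fx': 521.3210586763025, 'fy': 521.3210586763025, 'cx': 326.90275463395915, 'cy': 243.18296236525495, 'k1': -0.09537230411493913, 'pose': array([[ 0.09888998,  0.66779701, -0.73774517,  1.23443945],
       [ 0.99507371, -0.07158204,  0.06858811,  0.00130508],
       [-0.00700637, -0.74089349, -0.67158599,  0.69372556],
       [ 0.        ,  0.        ,  0.        ,  1.        ]])}
{'fx': 479.39512564212964, 'fy': 479.39512564212964, 'cx': 317.1915091294636, 'cy': 243.51580180371647, 'k1': -0.0417675731953043, 'pose': array([[ 0.00269135, -0.99727452,  0.07373123,  0.50253203],
       [-0.99995232, -0.00199182,  0.00955934,  0.08291461],
       [-0.00938643, -0.07375344, -0.99723233,  1.12792638],
       [ 0.        ,  0.        ,  0.        ,  1.        ]])}
```

View pics/scene0.png

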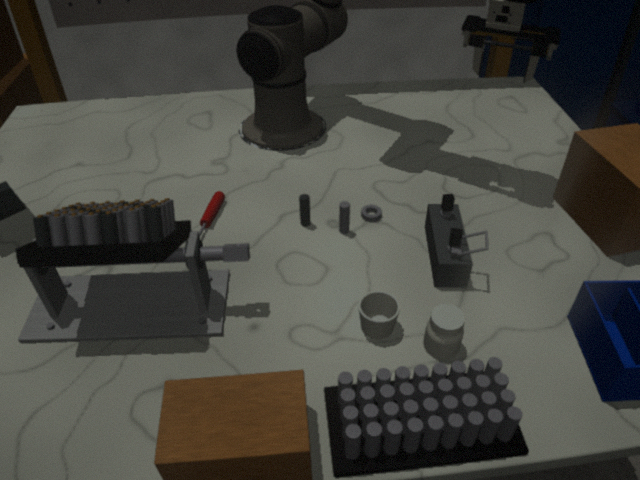

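View pics/top0.png

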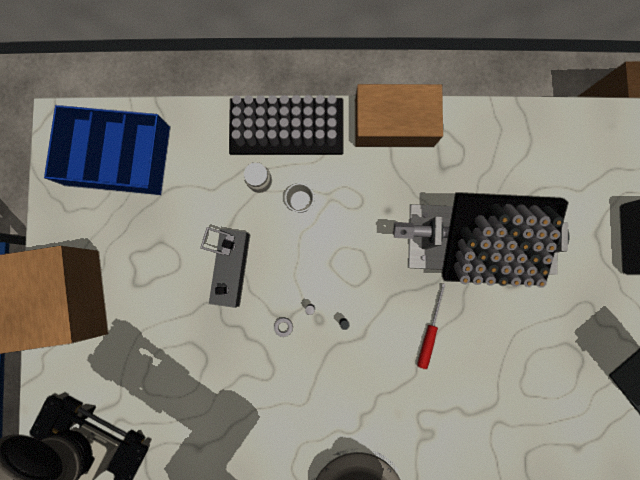

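Scene: the hitch pin (455,240) stands in the block's far hole, with its loop to the right; the plain pin is at (448,203). The shaft end is at (237,252). Top: hitch pin near (228,243), loop to the left (+y); shaft end near (385,227), free end to the left (+y).

Run:
```python
import cv2,numpy as np
def crop(im,x,y,w,h,s):
    c=cv2.resize(im[y:y+h,x:x+w],None,fx=s,fy=s,interpolation=cv2.INTER_CUBIC)
    c=cv2.convertScaleAbs(c,alpha=1.6)
    for k in range(0,w,10): cv2.putText(c,str(x+k),(k*s,8),0,.3,(0,255,255)); cv2.line(c,(k*s,10),(k*s,16),(0,255,255))
    for k in range(0,h,10): cv2.putText(c,str(y+k),(0,k*s+4),0,.3,(0,255,0)); cv2.line(c,(22,k*s),(28,k*s),(0,255,0))
    return c
t=cv2.imread("pics/top0.png");s=cv2.imread("pics/scene0.png")
cv2.imwrite("pics/tc.png",np.hstack([crop(t,195,218,65,95,6),crop(t,370,198,65,95,6)]))
cv2.imwrite("pics/sc.png",np.hstack([crop(s,422,190,70,100,6)[:,:],crop(s,190,220,62,100,6)]))
```

```text
(no output)
```

View pics/tc.png

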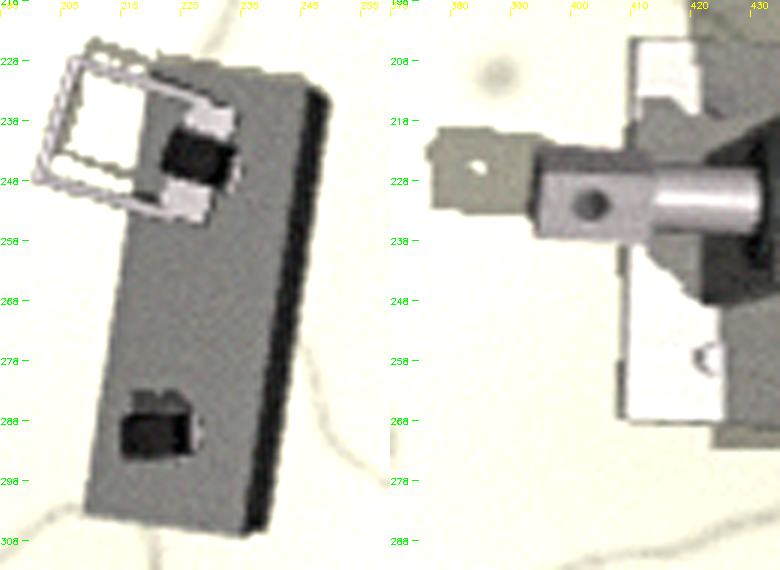

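View pics/sc.png

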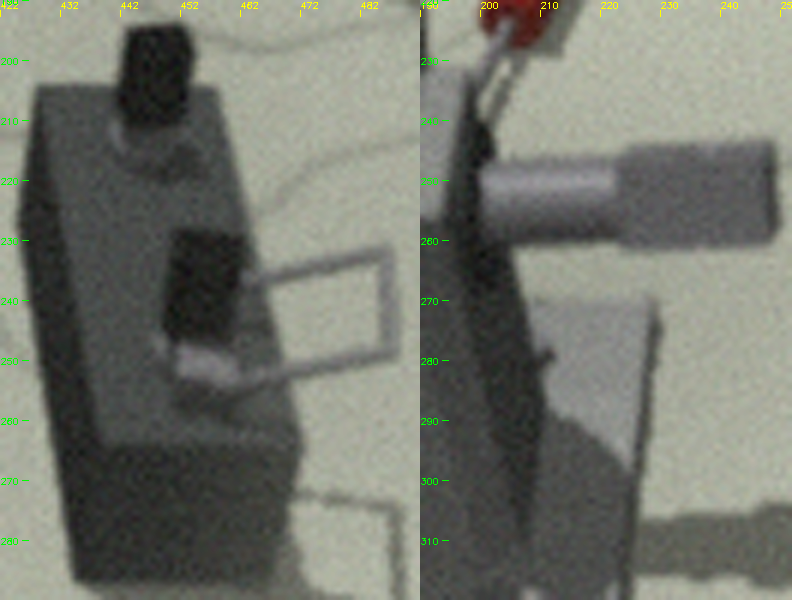

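```bash
cat > h.py <<'E'
import numpy as np
from scipy.optimize import least_squares
from scipy.spatial.transform import Rotation as Ro
D={n:dict(np.load(f"{n}0.npz")) for n in("scene","top")}
def proj(n,P):
    d=D[n];T=d["pose"];c=(np.asarray(P)-T[:3,3])@T[:3,:3]
    s=c[:,:2]/c[:,2:];s=s*(1+d["k1"]*(s**2).sum(1,keepdims=True))
    return s*[d["fx"],d["fy"]]+[d["cx"],d["cy"]]
def place(p,L,z=0):
    return Ro.from_euler("z",p[2]).apply(np.asarray(L,float)/1000)+[p[0],p[1],z]
def fit(o,p0,z=0):
    o=[(n,np.array(L,float),np.array(px,float)) for n,L,px in o]
    r=lambda p:np.vstack([proj(n,place(p,L,z))-px for n,L,px in o]).ravel()
    s=least_squares(r,p0,loss="soft_l1")
    print(np.round(s.x,4),"\n",np.round(r(s.x).reshape(-1,2),1).tolist()); return s.x
RX=Ro.from_euler("x",-30,degrees=True)
def se(L): return RX.apply(np.array(L,float)+[0,0,12])+[0,0,120]
E
cat > m.py <<'E'
from h import *
# block, x axis towards far
B=fit([("scene",[[-85,30,60],[85,30,60],[85,-30,60],[-85,-30,60]][:0] or [[-85,-30,60],[-85,30,60],[85,30,60],[85,-30,60],[85,-30,0],[85,30,0]],
 [[427.8,204.2],[458.2,204.5],[472.5,262.7],[439.5,263.8],[434.5,287],[467.3,287]]),
 ("top",[[85,-30,60],[-85,30,60],[-85,-30,60]],[[246.7,231.7],[209.2,303.5],[235.8,306.3]])],[.5,.25,0])
print("hole",place(B,[[50,0,60],[-50,0,60]]))
P=fit([("top",[[53,-22,33],[53,22,33]],[[207,229],[202,247.5]]),
 ("scene",[[53,22,33],[53,-22,33],[-5,-22,15],[-5,-22,7]],[[486.7,232.5],[487,248.8],[451.2,247.5],[451.7,252.5]])],[.55,.25,1.5],.06)
b=se([[18,13,0],[18,-13,0],[18,-13,-24],[-22,13,0],[-22,-13,0],[0,0,0]])
S1=[("top",np.vstack([b]),[[394.2,237.7],[394.2,226.7],[395,222.7],[413.7,238.2],[413.7,226.3],[403.7,232.2]]),
 ("top",[[-35,75,10],[-35,-75,10]],[[408.3,267.7],[409.7,204.3]])]
S2=[("scene",se([[18,-13,0],[18,-13,-24],[-22,-13,0],[-22,-13,-24]]),[[248,243.7],[248,260.8],[222.8,245.3],[222.8,261.7]]),
 ("scene",[[-35,75,10],[-35,-75,10]],[[229.2,270],[224,333]])]
for o in(S1,S2,S1+S2):
    S=fit(o,[.55,-.1,1.5]); print("mouth",place(S,se([[0,0,0]])))
E
python3 m.py
```

```text
[ 0.5299  0.2947 -0.1209] 
 [[-0.7, -1.0], [-1.0, -1.0], [0.5, 0.8], [-0.7, -0.6], [-0.2, -0.2], [-0.3, 0.0], [-1.4, -1.3], [-0.7, -0.9], [-0.7, -0.2]]
hole [[0.57950783 0.28862161 0.06      ]
 [0.48023833 0.30068677 0.06      ]]
[0.5744 0.291  1.2364] 
 [[-0.3, -1.0], [-2.3, -0.5], [0.2, -2.2], [-0.4, -2.1], [-0.1, 1.7], [-1.3, 0.0]]
[ 0.6057 -0.0873  1.5413] 
 [[-0.2, 0.2], [1.0, -0.2], [-1.2, -0.7], [-0.7, 0.3], [0.7, 0.9], [-0.5, 0.3], [0.6, -0.2], [0.3, -0.6]]
mouth [[ 0.59969084 -0.08714856  0.1303923 ]]
[ 0.6095 -0.0851  1.5525] 
 [[-0.1, 1.9], [1.1, -0.6], [-0.1, 1.8], [1.2, 0.0], [-1.0, -1.4], [-0.9, -0.6]]
mouth [[ 0.60345248 -0.08498133  0.1303923 ]]
[ 0.6064 -0.0862  1.5504] 
 [[-0.6, -0.1], [0.4, -0.4], [-1.8, -1.0], [-1.1, -0.2], [0.1, 0.4], [-1.0, -0.0], [0.4, -0.7], [-0.4, -1.1], [-0.8, 0.7], [0.3, -1.8], [-0.8, 0.5], [0.6, -1.3], [-1.5, -2.6], [-1.6, -2.0]]
mouth [[ 0.60040412 -0.08612546  0.1303923 ]]
```

```bash
cat > plan.py <<'E'
from h import *
from cell import robot
def rel(p,Rt,N):
    o=robot.observe();R0=Ro.from_euler("xyz",o["tool_rot"])
    r=R0.inv()*Rt; w=r.as_rotvec()/N; q=R0.inv().apply(np.array(p)-o["tool_pos"])
    M=sum(Ro.from_rotvec(w*k).as_matrix() for k in range(N))
    print("t",o["time"],"q",np.round(o["qpos"],2),"F",np.round(o["contact_force"],1))
    print("total",np.round(q,4),np.round(w*N,4)); print("per row x",N,np.round(np.linalg.solve(M,q),4),np.round(w,4))
down=lambda yaw:Ro.from_euler("xyz",[np.pi,0,yaw])
S=np.array([.6015,-.0861,1.549])  # mouth xy, stand yaw
RS=Ro.from_euler("z",S[2])*RX     # shaft_end frame
def pin(L):  # point in seated-pin frame, mm -> world
    return RS.apply(np.array(L,float)/1000)+[S[0],S[1],.1304]
RT=RS*Ro.from_euler("x",np.pi)    # tool x = pin x, tool z=-pin z
E
python3 -c "
from plan import *
rel([.577,.289,.35],down(1.28),14)"
```

```text
t 0.1 q [ 0.96  0.34  1.52 -0.    1.28 -0.15] F [-0.3  0.5  0.3]
total [-0.3863 -0.0078  0.0541] [-1.2000e-03  8.0000e-04  1.3968e+00]
per row x 14 [-0.0242  0.0176  0.0039] [-0.0001  0.0001  0.0998]
```

The manual's scale: shifts go in shares of 0.3 m and turns go in shares of 45 degrees. Converting my numbers, -0.0242 m is -0.0807, 0.0176 m is 0.0587, 0.0998 rad is 0.1271.

```bash
R='x'; python3 drive.py '[[[-0.0807, 0.0587, 0.013, 0, 0, 0.1271], [-0.0807, 0.0587, 0.013, 0, 0, 0.1271], [-0.0807, 0.0587, 0.013, 0, 0, 0.1271], [-0.0807, 0.0587, 0.013, 0, 0, 0.1271], [-0.0807, 0.0587, 0.013, 0, 0, 0.1271], [-0.0807, 0.0587, 0.013, 0, 0, 0.1271], [-0.0807, 0.0587, 0.013, 0, 0, 0.1271]]]' 0.06 20; python3 drive.py '[[[-0.0807, 0.0587, 0.013, 0, 0, 0.1271], [-0.0807, 0.0587, 0.013, 0, 0, 0.1271], [-0.0807, 0.0587, 0.013, 0, 0, 0.1271], [-0.0807, 0.0587, 0.013, 0, 0, 0.1271], [-0.0807, 0.0587, 0.013, 0, 0, 0.1271], [-0.0807, 0.0587, 0.013, 0, 0, 0.1271], [-0.0807, 0.0587, 0.013, 0, 0, 0.1271], [0, 0, 0, 0, 0, 0]]]'
python3 -c "
from plan import *
rel([.577,.289,.35],down(1.28),1)"
```

```text
time: 0.68
tool_pos: [0.4401, 0.4413, 0.3765]
tool_rot: [-3.141, 0.0, 1.974]
contact_force: [-0.0, 0.2, -0.4]
opening: 0.0605
grip_force: 0.0
time: 1.35
tool_pos: [0.579, 0.2848, 0.3484]
tool_rot: [-3.141, 0.003, 1.27]
contact_force: [0.2, 0.6, -0.0]
opening: 0.0601
grip_force: 0.0
t 1.35 q [ 0.34  0.61  1.24 -0.    1.29  0.64] F [ 0.2  0.6 -0. ]
total [ 0.0035 -0.0031 -0.0016] [-0.0007  0.0032 -0.0102]
per row x 1 [ 0.0035 -0.0031 -0.0016] [-0.0007  0.0032 -0.0102]
```

To row units: 0.035 m is 0.1167, 0.0035 m is 0.0117, -0.01 rad is -0.0127.

```bash
python3 drive.py '[[[0.0117, -0.0103, 0, 0, 0, -0.0127], [0, 0, 0.1167, 0, 0, 0], [0, 0, 0, 0, 0, 0]]]'
python3 - <<'E'
from cell import robot
import cv2,numpy as np
s=robot.read_camera("scene")["image"][:,:,::-1];t=robot.read_camera("top")["image"][:,:,::-1]
f=lambda im,x,y,w,h:cv2.convertScaleAbs(cv2.resize(im[y:y+h,x:x+w],None,fx=5,fy=5,interpolation=cv2.INTER_CUBIC),alpha=1.6)
cv2.imwrite("pics/a.png",np.hstack([f(s,420,150,80,115),f(t,185,210,80,115)]))
E
```

```text
time: 1.6
tool_pos: [0.5729, 0.2945, 0.31]
tool_rot: [-3.134, 0.005, 1.292]
contact_force: [-1.7, -1.2, -2.1]
opening: 0.06
grip_force: 0.0
```

View pics/a.png

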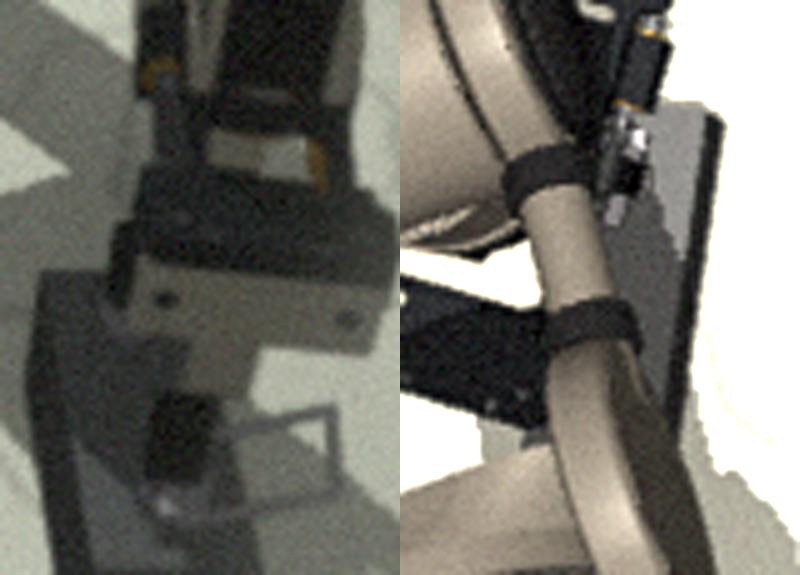

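Scene: the front finger hangs just above and behind the pin handle at crop (180,430), the loop is untouched; the top view is mostly blocked by the arm. Correct the pose, then descend.

```bash
python3 drive.py '[[[0, 0, 0, 0, 0, 0], [0, 0, 0, 0, 0, 0]]]'
python3 -c "
from plan import *
rel([.577,.289,.261],down(1.28),1)"
```

```text
time: 1.87
tool_pos: [0.5747, 0.2946, 0.3167]
tool_rot: [3.14, -0.002, 1.291]
contact_force: [-0.2, 0.0, -0.0]
opening: 0.0598
grip_force: 0.0
t 1.8667 q [0.36 0.63 1.29 0.   1.22 0.63] F [-0.2  0.  -0. ]
total [-0.0048  0.0036  0.0557] [ 0.0019 -0.0015  0.0109]
per row x 1 [-0.0048  0.0036  0.0557] [ 0.0019 -0.0015  0.0109]
```

To row units: 0.025 m is 0.0833, 0.0057 m is 0.019, 0.011 rad is 0.014.

```bash
python3 drive.py '[[[-0.016, 0.012, 0.019, 0, 0, 0.014], [0, 0, 0.0833, 0, 0, 0], [0, 0, 0.0833, 0, 0, 0], [0, 0, 0, 0, 0, 0], [0, 0, 0, 0, 0, 0], [0, 0, 0, 0, 0, 0]]]'
python3 drive.py '[[[0, 0, 0, 0, 0, 0], [0, 0, 0, 0, 0, 0], [0, 0, 0, 0, 0, 0], [0, 0, 0, 0, 0, 0], [0, 0, 0, 0, 0, 0], [0, 0, 0, 0, 0, 0]]]' 0.0 30
```

```text
time: 2.37
tool_pos: [0.5774, 0.2882, 0.2609]
tool_rot: [3.14, -0.001, 1.278]
contact_force: [0.4, 0.3, 0.8]
opening: 0.0599
grip_force: 0.0
time: 2.87
tool_pos: [0.5769, 0.2882, 0.2597]
tool_rot: [3.141, -0.0, 1.279]
contact_force: [0.8, 1.0, 1.1]
opening: 0.0245
grip_force: 0.0
```

Run:
```python
from cell import robot
import cv2,numpy as np
s=robot.read_camera("scene")["image"][:,:,::-1]
f=lambda im,x,y,w,h:cv2.convertScaleAbs(cv2.resize(im[y:y+h,x:x+w],None,fx=6,fy=6,interpolation=cv2.INTER_CUBIC),alpha=1.8)
cv2.imwrite("pics/b.png",f(s,415,180,90,95))
```

```text
(no output)
```

View pics/b.png

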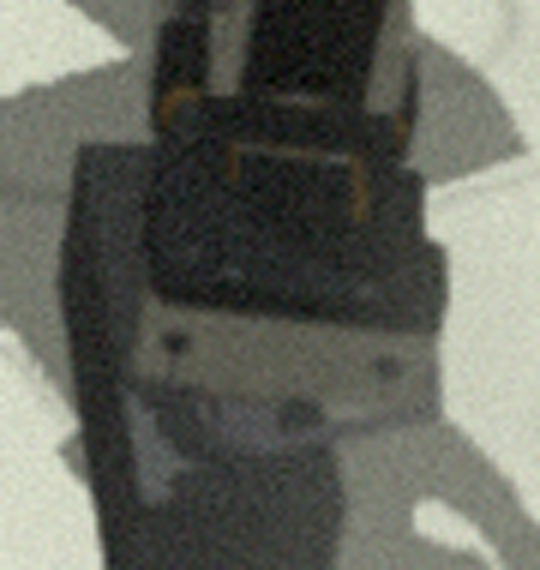

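The gripper hides the pin (the pads are around crop (270,410)); the opening shows it is still closing.

```bash
python3 drive.py '[[[0, 0, 0, 0, 0, 0], [0, 0, 0, 0, 0, 0], [0, 0, 0, 0, 0, 0], [0, 0, 0, 0, 0, 0]]]' 0.0 40
python3 -c "
from plan import *
rel([.577,.289,.34],down(1.28),4)"
```

```text
time: 3.25
tool_pos: [0.5771, 0.2881, 0.2595]
tool_rot: [3.141, -0.0, 1.279]
contact_force: [2.4, -0.6, -0.9]
opening: 0.016
grip_force: 40.0
t 3.25 q [ 0.34  0.69  1.35 -0.    1.1   0.64] F [ 2.4 -0.6 -0.9]
total [ 0.0008 -0.0003 -0.0805] [ 0.0007 -0.0003 -0.0014]
per row x 4 [ 0.0002 -0.0001 -0.0201] [ 0.0002 -0.0001 -0.0004]
```

To row units: -0.03 m is -0.1, -0.025 m is -0.0833.

```bash
python3 drive.py '[[[0, 0, -0.05, 0, 0, 0], [0, 0, -0.0667, 0, 0, 0], [0, 0, -0.0833, 0, 0, 0], [0, 0, -0.1, 0, 0, 0], [0, 0, -0.1, 0, 0, 0], [0, 0, 0, 0, 0, 0], [0, 0, 0, 0, 0, 0], [0, 0, 0, 0, 0, 0]]]'
python3 - <<'E'
from plan import *
import cv2
print(robot.observe()["opening"],pin([0,0,199.5+70]))
rel(pin([0,0,199.5+70]),RT,16)
s=robot.read_camera("scene")["image"][:,:,::-1]
cv2.imwrite("pics/c.png",cv2.convertScaleAbs(cv2.resize(s[100:260,380:540],None,fx=3.5,fy=3.5,interpolation=cv2.INTER_CUBIC),alpha=1.8))
E
```

```text
time: 3.92
tool_pos: [0.5764, 0.2881, 0.3782]
tool_rot: [-3.14, 0.001, 1.279]
contact_force: [-0.5, -0.5, -1.6]
opening: 0.016
grip_force: 40.0
0.016037468266573575 [ 0.46678201 -0.08316318  0.36379385]
t 3.9167 q [0.34 0.58 1.2  0.   1.36 0.64] F [-0.5 -0.5 -1.6]
total [-0.3871  0.002   0.0149] [-0.5226  0.0718 -0.2639]
per row x 16 [-0.0241 -0.003  -0.0001] [-0.0327  0.0045 -0.0165]
```

View pics/c.png

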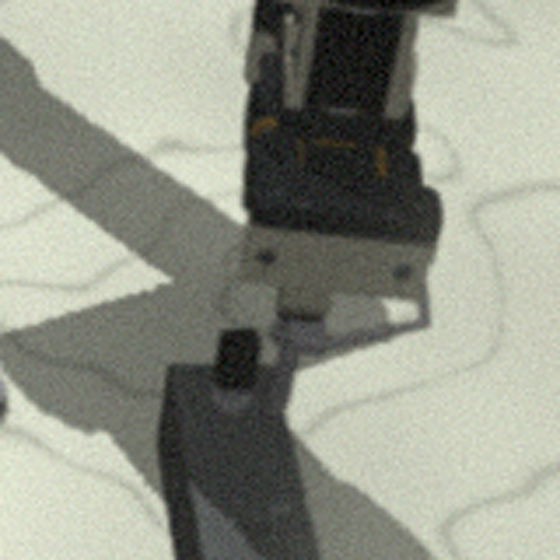

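The hitch pin hangs in the gripper, loop open to the right (crop (420,310)). The plain pin is still in the block.

To row units: -0.0241 m is -0.0803, -0.003 m is -0.01, -0.0327 rad is -0.0416.

```bash
python3 drive.py '[[[-0.0803, -0.01, -0.0003, -0.0416, 0.0057, -0.021], [-0.0803, -0.01, -0.0003, -0.0416, 0.0057, -0.021], [-0.0803, -0.01, -0.0003, -0.0416, 0.0057, -0.021], [-0.0803, -0.01, -0.0003, -0.0416, 0.0057, -0.021], [-0.0803, -0.01, -0.0003, -0.0416, 0.0057, -0.021], [-0.0803, -0.01, -0.0003, -0.0416, 0.0057, -0.021], [-0.0803, -0.01, -0.0003, -0.0416, 0.0057, -0.021], [-0.0803, -0.01, -0.0003, -0.0416, 0.0057, -0.021]]]'
python3 drive.py '[[[-0.0803, -0.01, -0.0003, -0.0416, 0.0057, -0.021], [-0.0803, -0.01, -0.0003, -0.0416, 0.0057, -0.021], [-0.0803, -0.01, -0.0003, -0.0416, 0.0057, -0.021], [-0.0803, -0.01, -0.0003, -0.0416, 0.0057, -0.021], [-0.0803, -0.01, -0.0003, -0.0416, 0.0057, -0.021], [-0.0803, -0.01, -0.0003, -0.0416, 0.0057, -0.021], [-0.0803, -0.01, -0.0003, -0.0416, 0.0057, -0.021], [-0.0803, -0.01, -0.0003, -0.0416, 0.0057, -0.021]]]'
python3 drive.py '[[[0, 0, 0, 0, 0, 0], [0, 0, 0, 0, 0, 0], [0, 0, 0, 0, 0, 0], [0, 0, 0, 0, 0, 0]]]'
python3 -c "
from plan import *
rel(pin([0,0,199.5+70]),RT,1)"
```

```text
time: 4.63
tool_pos: [0.508, 0.1053, 0.3735]
tool_rot: [2.881, -0.017, 1.415]
contact_force: [-0.3, -0.3, -1.0]
opening: 0.016
grip_force: 40.0
time: 5.3
tool_pos: [0.467, -0.0839, 0.3629]
tool_rot: [2.617, -0.001, 1.55]
contact_force: [0.6, 0.0, -2.1]
opening: 0.0159
grip_force: 40.0
time: 5.63
tool_pos: [0.4679, -0.0823, 0.364]
tool_rot: [2.617, -0.002, 1.55]
contact_force: [0.3, 0.1, -1.3]
opening: 0.0157
grip_force: 40.0
t 5.6333 q [-0.39  0.19  1.92  0.35  0.57 -0.62] F [ 0.3  0.1 -1.3]
total [-0.0009 -0.0011 -0.0004] [ 0.0011 -0.002  -0.0001]
per row x 1 [-0.0009 -0.0011 -0.0004] [ 0.0011 -0.002  -0.0001]
```

Run:
```python
from plan import *
import cv2
s=robot.read_camera("scene")["image"][:,:,::-1];t=robot.read_camera("top")["image"][:,:,::-1]
o=robot.observe();Rt=Ro.from_euler("xyz",o["tool_rot"])
P=[o["tool_pos"]+Rt.apply([0,0,(199.5+z)/1000]) for z in(0,48)]+[pin([0,0,0]),pin([18,-13,0])]
for n in("scene","top"): print(n,np.round(proj(n,np.array(P)),1).tolist())
def f(im,x,y,w,h,k=7):
    c=cv2.convertScaleAbs(cv2.resize(im[y:y+h,x:x+w],None,fx=k,fy=k,interpolation=cv2.INTER_CUBIC),alpha=1.8)
    for i in range(0,h,10): cv2.putText(c,str(y+i),(0,i*k+4),0,.3,(0,255,0))
    for i in range(0,w,10): cv2.putText(c,str(x+i),(i*k,8),0,.3,(0,255,255))
    return c
cv2.imwrite("pics/d.png",np.hstack([f(s,205,200,60,70),f(t,365,195,50,70)]))
```

```text
scene [[234.0, 200.9], [236.4, 230.6], [236.7, 243.8], [247.2, 244.8]]
top [[407.0, 245.5], [403.5, 235.2], [402.7, 231.7], [394.6, 225.7]]
```

View pics/d.png

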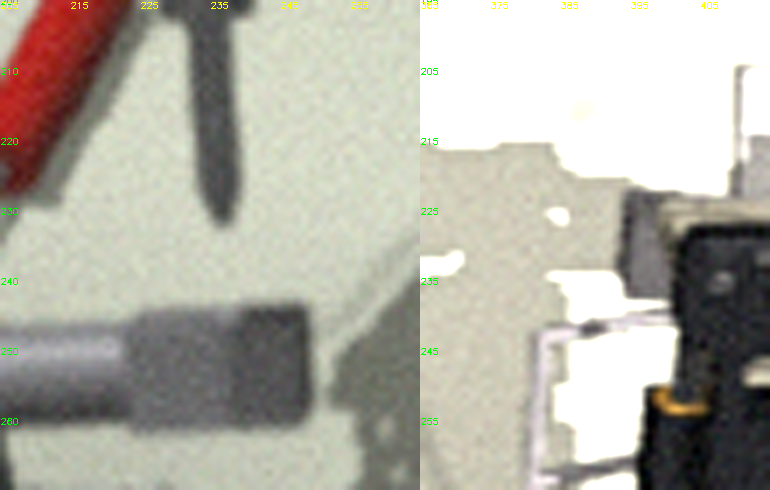

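Scene: the pin tip is at (236.7,232), predicted (236.4,230.6), and heads for the hole line at column 237; the top view is blocked. Aligned, so push in watching the force.

To row units: 0.01 m is 0.0333, 0.008 m is 0.0267.

```bash
python3 drive.py '[[[-0.0017, -0.0017, 0.0333, 0, 0, 0], [0, 0, 0.0267, 0, 0, 0], [0, 0, 0.0167, 0, 0, 0], [0, 0, 0.0167, 0, 0, 0], [0, 0, 0.0167, 0, 0, 0], [0, 0, 0, 0, 0, 0], [0, 0, 0, 0, 0, 0]]]'
python3 -c "
from plan import *
rel(pin([0,0,199.5]),RT,1)"
```

```text
time: 6.32
tool_pos: [0.4841, -0.0839, 0.3353]
tool_rot: [2.616, -0.001, 1.549]
contact_force: [-0.8, 0.8, -2.9]
opening: 0.0157
grip_force: 40.0
t 6.3167 q [-0.38  0.26  1.92  0.38  0.49 -0.65] F [-0.8  0.8 -2.9]
total [ 0.0003 -0.0009  0.0367] [ 0.0018 -0.0013 -0.0004]
per row x 1 [ 0.0003 -0.0009  0.0367] [ 0.0018 -0.0013 -0.0004]
```

To row units: 0.005 m is 0.0167, -0.0005 m is -0.0017.

```bash
python3 drive.py '[[[0, -0.0017, 0.0167, 0, 0, 0], [0, 0, 0.0167, 0, 0, 0], [0, 0, 0.0167, 0, 0, 0], [0, 0, 0, 0, 0, 0], [0, 0, 0, 0, 0, 0]]]'
python3 -c "
from plan import *
rel(pin([0,0,199.5]),RT,1)
o=robot.observe();print(Ro.from_euler('xyz',o['tool_rot']).inv().apply(o['contact_force']),o['torque'])"
```

```text
time: 6.73
tool_pos: [0.4914, -0.0841, 0.3223]
tool_rot: [2.616, -0.001, 1.549]
contact_force: [-0.8, 0.2, -2.4]
opening: 0.0158
grip_force: 40.0
t 6.7333 q [-0.37  0.29  1.92  0.4   0.46 -0.67] F [-0.8  0.2 -2.4]
total [ 0.0004 -0.0006  0.0217] [ 0.0025 -0.001  -0.0005]
per row x 1 [ 0.0004 -0.0006  0.0217] [ 0.0025 -0.001  -0.0005]
[ 0.1963633  -1.89082495  1.69475066] [-0.07845449  0.73841105 -0.01293269]
```

To row units: 0.005 m is 0.0167, 0.003 m is 0.01.

```bash
python3 drive.py '[[[0, 0, 0.0167, 0, 0, 0], [0, 0, 0.0167, 0, 0, 0], [0, 0, 0.0167, 0, 0, 0], [0, 0, 0.01, 0, 0, 0], [0, 0, 0, 0, 0, 0], [0, 0, 0, 0, 0, 0]]]'
python3 drive.py '[[[0, 0, 0.0083, 0, 0, 0], [0, 0, 0, 0, 0, 0], [0, 0, 0, 0, 0, 0]]]'
python3 -c "
from plan import *
rel(pin([0,0,199.5]),RT,1)
o=robot.observe();print(Ro.from_euler('xyz',o['tool_rot']).inv().apply(o['contact_force']),o['torque'])"
```

```text
time: 7.23
tool_pos: [0.5004, -0.0843, 0.3067]
tool_rot: [2.615, -0.001, 1.549]
contact_force: [-1.0, -1.2, -2.7]
opening: 0.0157
grip_force: 40.0
time: 7.48
tool_pos: [0.5015, -0.0843, 0.3048]
tool_rot: [2.615, -0.001, 1.549]
contact_force: [-1.7, -0.6, -4.1]
opening: 0.0157
grip_force: 40.0
t 7.4833 q [-0.36  0.34  1.92  0.43  0.42 -0.69] F [-1.7 -0.6 -4.1]
total [ 0.0003 -0.0006  0.0015] [ 0.0028 -0.0009 -0.0004]
per row x 1 [ 0.0003 -0.0006  0.0015] [ 0.0028 -0.0009 -0.0004]
[-0.59960607 -3.48662682  2.73529456] [-0.09092326  0.94404773 -0.04773492]
```

Keep pressing until the collar seats.

To row units: 0.002 m is 0.0067.

```bash
for i in 1; do python3 drive.py '[[[0, 0, 0.0067, 0, 0, 0], [0, 0, 0, 0, 0, 0], [0, 0, 0, 0, 0, 0]]]'; done
python3 drive.py '[[[0, 0, 0.0067, 0, 0, 0], [0, 0, 0, 0, 0, 0], [0, 0, 0, 0, 0, 0]]]'
python3 -c "
from plan import *
rel(pin([0,0,199.5]),RT,1)
o=robot.observe();print(Ro.from_euler('xyz',o['tool_rot']).inv().apply(o['contact_force']),o['torque'])"
```

```text
time: 7.73
tool_pos: [0.5024, -0.0843, 0.3033]
tool_rot: [2.615, -0.001, 1.549]
contact_force: [-4.7, -0.3, 0.2]
opening: 0.0156
grip_force: 40.0
time: 7.98
tool_pos: [0.5025, -0.0842, 0.3031]
tool_rot: [2.614, -0.0, 1.55]
contact_force: [-22.1, -0.6, 18.7]
opening: 0.0158
grip_force: 40.0
t 7.9833 q [-0.36  0.34  1.92  0.43  0.42 -0.7 ] F [-22.1  -0.6  18.7]
total [ 0.0003 -0.0006 -0.0004] [ 0.004  -0.0007  0.0005]
per row x 1 [ 0.0003 -0.0006 -0.0004] [ 0.004  -0.0007  0.0005]
[ -1.03572802  -9.68886967 -27.26387766] [-0.18883899  2.25404381 -0.12919752]
```

Seated: 27 N axial and stopped at the expected depth. Relieve, release, retreat.

To row units: -0.001 m is -0.0033.

```bash
python3 drive.py '[[[0, 0, -0.0033, 0, 0, 0], [0, 0, 0, 0, 0, 0]]]'
python3 drive.py '[[[0, 0, 0, 0, 0, 0], [0, 0, 0, 0, 0, 0], [0, 0, 0, 0, 0, 0], [0, 0, 0, 0, 0, 0], [0, 0, 0, 0, 0, 0], [0, 0, 0, 0, 0, 0]]]' 0.05
python3 drive.py '[[[0, 0, -0.0333, 0, 0, 0], [0, 0, -0.05, 0, 0, 0], [0, 0, -0.0667, 0, 0, 0], [0, 0, -0.0667, 0, 0, 0], [0, 0, 0, 0, 0, 0], [0, 0, 0, 0, 0, 0], [0, 0, 0, 0, 0, 0]]]'
python3 - <<'E'
from plan import *
import cv2
s=robot.read_camera("scene")["image"][:,:,::-1];t=robot.read_camera("top")["image"][:,:,::-1]
P=np.array([pin(p) for p in([0,0,0],[0,0,-48],[53,22,33],[53,-22,33])])
for n in("scene","top"): print(n,np.round(proj(n,P),1).tolist())
def f(im,x,y,w,h,k=6):
    c=cv2.convertScaleAbs(cv2.resize(im[y:y+h,x:x+w],None,fx=k,fy=k,interpolation=cv2.INTER_CUBIC),alpha=1.8)
    for i in range(0,h,10): cv2.putText(c,str(y+i),(0,i*k+4),0,.3,(0,255,0))
    for i in range(0,w,10): cv2.putText(c,str(x+i),(i*k,8),0,.3,(0,255,255))
    return c
cv2.imwrite("pics/e.png",np.hstack([f(s,210,195,75,85),f(t,360,195,58,85)]))
# push pose: shut fingers, tip z=45 above bar
rel(pin([57,0,178+48]),RT,1)
E
```

```text
time: 8.15
tool_pos: [0.5025, -0.0843, 0.3032]
tool_rot: [2.614, -0.001, 1.549]
contact_force: [-12.2, -1.3, 9.8]
opening: 0.0161
grip_force: 40.0
time: 8.65
tool_pos: [0.5032, -0.0843, 0.3023]
tool_rot: [2.615, -0.001, 1.549]
contact_force: [1.4, -0.7, 0.7]
opening: 0.0484
grip_force: 0.0
time: 9.23
tool_pos: [0.4703, -0.0836, 0.3583]
tool_rot: [2.615, -0.001, 1.549]
contact_force: [-0.0, -0.5, 0.0]
opening: 0.0498
grip_force: 0.0
scene [[236.7, 243.8], [239.1, 272.4], [268.8, 219.5], [267.5, 224.2]]
top [[402.7, 231.7], [399.6, 222.6], [378.1, 247.5], [379.6, 227.8]]
t 9.3333 q [-0.39  0.21  1.92  0.36  0.55 -0.63] F [ 0.7 -0.4  0.3]
total [ 0.0573 -0.0002  0.0365] [ 0.0016 -0.0013 -0.0006]
per row x 1 [ 0.0573 -0.0002  0.0365] [ 0.0016 -0.0013 -0.0006]
```

View pics/e.png

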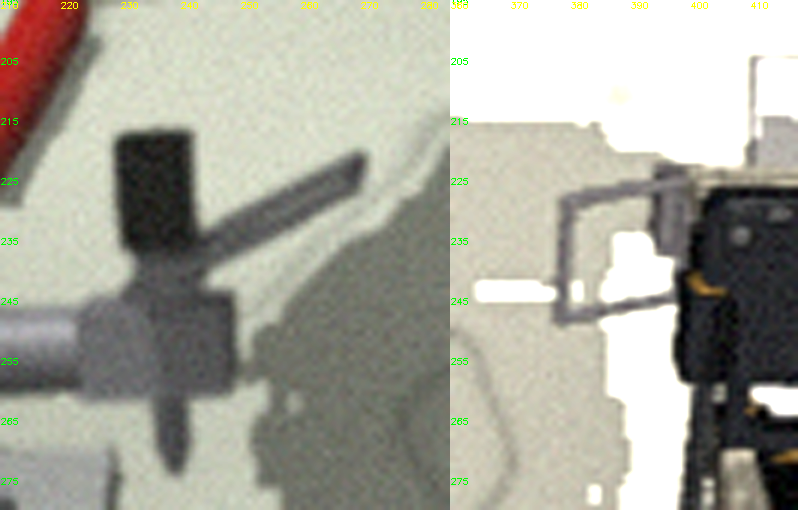

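The pin is seated with its tip below at (239,274) and the handle at (235,225). The loop is open with the bar at (268,221) in scene and (378,229..248) in top, as predicted. Now swing the loop.

To row units: 0.02 m is 0.0667, 0.0173 m is 0.0577, 0.0016 rad is 0.002.

```bash
python3 drive.py '[[[0.0667, 0, 0, 0.002, -0.0017, 0], [0.0667, 0, 0, 0, 0, 0], [0.0577, -0.0007, 0, 0, 0, 0], [0, 0, 0, 0, 0, 0], [0, 0, 0, 0, 0, 0], [0, 0, 0, 0, 0, 0], [0, 0, 0, 0, 0, 0], [0, 0, 0, 0, 0, 0]]]' 0.0 20
python3 drive.py '[[[0, 0, 0.04, 0, 0, 0], [0, 0, 0.0417, 0, 0, 0], [0, 0, 0.04, 0, 0, 0], [0, 0, 0, 0, 0, 0], [0, 0, 0, 0, 0, 0]]]'
python3 -c "
from plan import *
rel(pin([57,0,178-18]),RT,1)"
```

```text
time: 10.0
tool_pos: [0.4716, -0.0271, 0.3582]
tool_rot: [2.617, 0.0, 1.547]
contact_force: [-0.4, 0.1, 1.3]
opening: 0.0026
grip_force: 0.0
time: 10.42
tool_pos: [0.4897, -0.0272, 0.3264]
tool_rot: [2.618, -0.0, 1.548]
contact_force: [0.1, -0.3, 1.4]
opening: 0.0002
grip_force: 0.0
t 10.4167 q [-0.24  0.27  1.94  0.26  0.44 -0.43] F [ 0.1 -0.3  1.4]
total [ 0.0006 -0.0001  0.0663] [-0.      0.0006 -0.0011]
per row x 1 [ 0.0006 -0.0001  0.0663] [-0.      0.0006 -0.0011]
```

To row units: 0.01 m is 0.0333.

```bash
python3 drive.py '[[[0, 0, 0.0333, 0, 0, 0], [0, 0, 0.0333, 0, 0, 0], [0, 0, 0.0333, 0, 0, 0], [0, 0, 0.0333, 0, 0, 0], [0, 0, 0, 0, 0, 0], [0, 0, 0, 0, 0, 0]]]'
python3 -c "
from plan import *
rel(pin([57,0,178-18]),RT,1)"
```

```text
time: 10.92
tool_pos: [0.5099, -0.0272, 0.2913]
tool_rot: [2.618, -0.0, 1.549]
contact_force: [-0.9, -0.1, 1.0]
opening: 0.0003
grip_force: 0.2
t 10.9167 q [-0.23  0.36  1.93  0.3   0.36 -0.47] F [-0.9 -0.1  1. ]
total [ 0.0001 -0.      0.0258] [-0.0004  0.0001 -0.0004]
per row x 1 [ 0.0001 -0.      0.0258] [-0.0004  0.0001 -0.0004]
```

To row units: 0.008 m is 0.0267, 0.006 m is 0.02.

```bash
python3 drive.py '[[[0, 0, 0.0267, 0, 0, 0], [0, 0, 0.0267, 0, 0, 0], [0, 0, 0.02, 0, 0, 0], [0, 0, 0.0133, 0, 0, 0], [0, 0, 0, 0, 0, 0], [0, 0, 0, 0, 0, 0], [0, 0, 0, 0, 0, 0]]]'
python3 - <<'E'
from plan import *
import cv2
rel(pin([57,0,178-18]),RT,1)
P=np.array([pin(p) for p in([8,-22,-38],[8,22,-38])])
print(np.round(proj("scene",P),1).tolist())
s=robot.read_camera("scene")["image"][:,:,::-1]
a=cv2.imread("pics/e.png")[:, :450]
c=s[195:280,210:285];b0=cv2.convertScaleAbs(cv2.resize(c,None,fx=6,fy=6,interpolation=cv2.INTER_CUBIC),alpha=1.8)
cv2.imwrite("pics/f.png",b0)
# bar shut would darken pixels around the shank tip below block
g=cv2.cvtColor(np.ascontiguousarray(s),cv2.COLOR_BGR2GRAY);print(g[262:280:2,228:262:2])
E
```

```text
time: 11.5
tool_pos: [0.5228, -0.0275, 0.2698]
tool_rot: [2.617, 0.0, 1.549]
contact_force: [-0.0, -0.2, -0.7]
opening: 0.0005
grip_force: 0.0
t 11.5 q [-0.23  0.41  1.92  0.34  0.31 -0.5 ] F [-0.  -0.2 -0.7]
total [ 0.0001 -0.0005  0.0007] [ 0.0014  0.0004 -0.0003]
per row x 1 [ 0.0001 -0.0005  0.0007] [ 0.0014  0.0004 -0.0003]
[[242.2, 269.7], [244.7, 262.9]]
[[ 93  99  99  87  56  48  59  60  57  66 108 111 111 115 115 113 112]
 [109 113 107 103  53  40  60  59  49  66 111 114 110 116 113 116 111]
 [111 107 107 108  55  47  51  50  37  85 108 109 111 110 110 112 110]
 [102 109 107 107  59  40  52  48  58 111 110 112 112 111 112 110 113]
 [ 83 106 105 110  79  42  44  56  94 113 109 113 112 115 113 113 115]
 [ 67 100 107 105 103  57  55  87 112 111 109 112 116 113 114 115 113]
 [ 64  80 108 107 109  95  98 113 112 114 107 112 110 113 116 113 116]
 [ 52  93 106 110 111 113 112 111 115 110 110 108 110 115 114 113 113]
 [ 54 104 111 107 108 112 112 111 113 113 113 110 116 112 116 112 117]]
```

Dark pixels beside the shank at (242–246, 262–270) match the predicted shut bar. Retreat and check.

The manual's scale: shifts go in shares of 0.3 m and turns go in shares of 45 degrees. Converting my numbers, -0.035 m is -0.1167, -0.03 m is -0.1.

```bash
python3 drive.py '[[[0.0333, 0, -0.0333, 0, 0, 0], [0, 0, -0.1, 0, 0, 0], [0, 0, -0.1167, 0, 0, 0], [0, 0, -0.1167, 0, 0, 0], [0, 0, -0.1, 0, 0, 0], [0.0333, 0, -0.0667, 0, 0, 0], [0, 0, 0, 0, 0, 0], [0, 0, 0, 0, 0, 0]]]'
python3 drive.py '[[[0.1, 0, 0, 0, 0, 0], [0.1167, 0, 0, 0, 0, 0], [0.1167, 0, 0, 0, 0, 0], [0.1167, 0, 0, 0, 0, 0], [0.1, 0, 0, 0, 0, 0], [0, 0, 0, 0, 0, 0], [0, 0, 0, 0, 0, 0], [0, 0, 0, 0, 0, 0]]]'
python3 - <<'E'
from plan import *
import cv2
s=robot.read_camera("scene")["image"][:,:,::-1];t=robot.read_camera("top")["image"][:,:,::-1]
f=lambda im,x,y,w,h,k:cv2.convertScaleAbs(cv2.resize(im[y:y+h,x:x+w],None,fx=k,fy=k,interpolation=cv2.INTER_CUBIC),alpha=1.7)
a=np.hstack([f(s,205,205,65,75,5),f(t,370,195,65,75,5)])
b=cv2.convertScaleAbs(cv2.resize(s[170:370,180:510],(650,225)),alpha=1.7) 
cv2.imwrite("pics/g.png",np.vstack([a[:, :650],b[:, :a.shape[1]]]))
E
```

```text
time: 12.22
tool_pos: [0.4427, -0.0054, 0.4093]
tool_rot: [2.613, 0.001, 1.549]
contact_force: [0.4, 0.4, 0.5]
opening: 0.0002
grip_force: 0.0
time: 12.88
tool_pos: [0.4469, 0.159, 0.4068]
tool_rot: [2.619, 0.001, 1.549]
contact_force: [0.5, -0.4, -0.2]
opening: 0.0004
grip_force: 0.0
```

View pics/g.png

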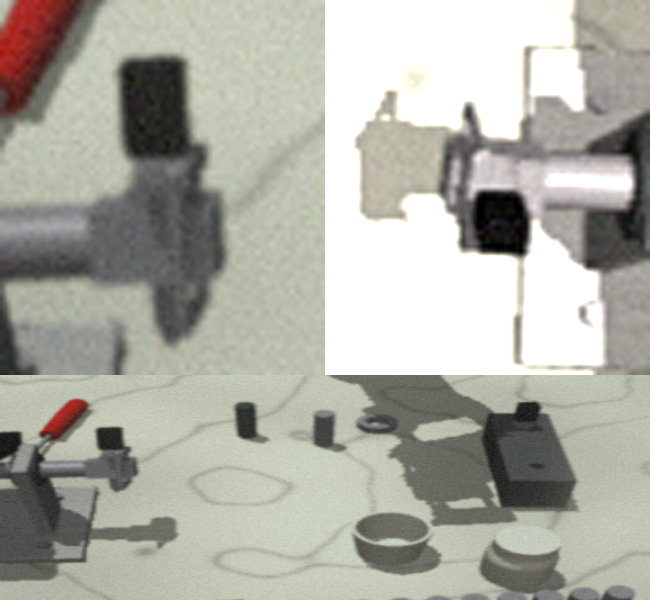

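The pin is seated (handle at crop (155,105), tip at (175,335)). The loop is shut: its leg runs down the front of the block at (185,220), with the bar by the tip at (190,300). The plain pin and the other objects stand as before.

```bash
python3 -c "
from cell import robot
print(robot.hand_in())"
```

```text
the job is handed in; nothing more can be done
None
```

The hitch pin is fully home in the shaft's cross hole with its loop snapped shut around the shaft end. The plain pin and the other objects look undisturbed in the final picture, and the job was handed in at about 13 s of the 48 s limit.

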